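# Click the food warmer's thumbwheel to low and start it

## Robot

A 6-joint arm with a two-finger parallel gripper is mounted at the origin on the work surface. World frame = base frame: x ahead of the robot, y to its left, z up, the work surface at z = 0. Lengths are in m, angles in rad, forces in N, time in s.
With the tool pointing down it reaches from about 0.4 to 0.825 m from the base axis. Payload 7 kg.
Tool frame: the origin (TCP) lies at the centre of the arm's flange, where the gripper is bolted on; the fingertips stand 178 mm ahead of it and the grasp point (between the pads) lies 159 mm ahead of it; z points along the fingers, y is the direction in which the jaws open and shut (so a half turn about z gives the same grasp; the last joint's range is limited). The gripper opens to 88 mm and grips with 3 to 60 N. Pads are 19 mm wide; open, the fingers measure 130 mm over their backs; the gripper's body (78 mm by 193 mm) begins 47 mm behind the grasp point.
Start: joints at [-1.031, 0.359, 0.012, 0, -1.224, -0.288], TCP at [0.168, -0.654, 0.405] pointing down, gripper open.
Joint ranges: [-3.07, 3.07], [-1.43, 2.12], [-1.02, 1.25], [-3.03, 1.67], [-3.05, -0], [-3.03, 3.03]. Speed limits (rad/s): [2.39, 2.39, 3.01, 3.14, 3.14, 3.14].

## Interface

Orientations are given as [roll, pitch, yaw] about the fixed x, y, z axes, in that order (R = Rz(yaw) Ry(pitch) Rx(roll)).
In Python, from station import * gives the robot as it stands.
- The arm moves only by the tool send_rows, never from a script. Its argument "motion" is a list of rows, each an object with "offset": the shift along the tool's x, y, z in cm, a list of three; "turn": the turn about the tool's z in degrees. In form: [{"offset": [x, y, z], "turn": turn}, ...]. A call has 1 to 8 rows; each row is the pose to reach, as a shift and turn from the pose commanded when the call began, along the tool's axes at that moment; what a row does not reach only later rows make up. A row lasts 1/10 s, in which the tool goes at most 50 mm and 8.59 degrees, less where a joint would pass 70% of its speed; a pose out of reach is approached as far as the arm can. A call with a gripper value outside its range is refused whole. "hand" is the opening, from -1 (shut) to 1 (fully open), set as the call begins (left out, the last holds). The fingers move at their own pace and stop on an object; "squeeze" is the grip in N (left out, the last holds). Time passes only in rows, so rows that repeat a pose let the fingers close. It gives the time, the measured TCP pose, the force and the opening at its end, in the units of the state.
- get_state(): the state, without advancing time (a new reading comes with each control period).
- grab_frame(name): name is "scene" or "top" or "wrist"; returns a dict with "frame" (400x640x3 uint8, blue, green, red), "range_z" (400x640 float32, m along the optical axis (not along the pixel's ray), 0 where there is no reading), "vertical_fov" (degrees; the focal length in pixels is half the picture's height over the tangent of half this angle, whatever the lens; pixels are square), "cx", "cy" (the principal point, pixels), "cam_to_world" (4x4, takes a point from camera to world coordinates). Camera axes: x right, y up, looking along -z (the intrinsics and any distortion apply to the point x, -y, -z); pixel columns grow to the right and rows downward; lengths in m; the calibration is good to about 2 mm. The wrist camera is an equidistant fisheye: a pixel r from the principal point sees the ray r / f radians off the axis. A picture is of the moment at which its call begins.
- job_done(): hands the job in, once; it reports no verdict.
The state is a dict: "t": time; "q": joint angles; "qd": joint speeds; "joint_efforts": joint torques, N m; "eef_pos": TCP position; "ee_rot": TCP orientation; "force": force on the tool from outside, world axes, zero at the start; "moment": the same for the moment, N m; "width": finger opening in m.
Only numpy, scipy, OpenCV 4.12 (cv2) and the standard library are available. Lean on these libraries where they do the work, as an engineer would, in place of code of your own. Each camera call takes 0.05 s, during which the arm holds its last target. There are 200 camera calls.

## Task

On the black food warmer, roll the knurled thumbwheel away from the warmer's front with a fingertip, by one click from off (white bar) to low (yellow bar), never over to high; then, with the wheel on low, press its green start button all the way down and let it come up again. Work by touch only: leave both lids, the shaker, the cup and the steel warmer's controls as they are.

Things in the scene. Friction and masses are not known exactly. Their poses are not given: they have to be found in the camera images.
- black_warmer: a countertop food warmer fixed to the bench, with black sides and a black pod. Origin on the bench under its middle; x points from its front (control side) to its back, z up. Its well, a closed block 180 x 180 mm, 87 mm high (x -60 to +120 mm), carries a loose lid; before it is the control pod, 150 mm wide, x -154 to -55 mm, top 70 mm above the bench
- black_wheel_crest (a point): highest point, mid-width, of the black warmer's knurled grey thumbwheel (68 mm diameter, 32 mm wide, axis level along the warmer's y), which sticks 12 mm out of a slot in the pod's top; cheeks along its sides end 5 mm below the crest, 36 mm apart. 82 mm above the bench, at x -105, y -32 mm of the warmer. Fixed: does not turn with the wheel
- black_wheel (a joint): turning angle of the black warmer's wheel, rad; grows as the crest moves along the warmer's +x, away from its front. Clicks: 0 = off (white bar on the crest, at the cheeks' white ticks), 0.6 = low (yellow bar), 1.2 = high (red bar); 20 mm at the rim each. Sprung detents: 2 N at the rim breaks out; let go past 0.3 it falls from off into low, past 0.9 from low into high
- black_start_top (a point): centre of the top of the black warmer's green start button: 26 mm in diameter, in a grey collar 42 mm in diameter and 12 mm high on the pod; 92 mm above the bench when up, 77 mm to the +y side of the wheel's crest
- black_start (a joint): travel of the green start button of the black warmer, m: 0 = up, 0.006 = fully pressed, sprung (about 5 N for the full travel)
- steel_warmer: a countertop food warmer fixed to the bench, the same model in bare stainless steel; not to be operated. Origin on the bench under its middle; x points from its front (control side) to its back, z up. Its well, a closed block 180 x 180 mm, 87 mm high (x -60 to +120 mm), carries a loose lid; before it is the control pod, 150 mm wide, x -154 to -55 mm, top 70 mm above the bench
- steel_wheel (a joint): the same thumbwheel on the steel warmer, to be left alone; rests at 0 (off)
- steel_start (a joint): the same start button on the steel warmer, to be left alone; 0 = up
- black_lid_knob (a point): middle of the black knob (30 mm in diameter, top 117 mm above the bench) of the loose steel lid, 150 x 150 x 6 mm, 0.45 kg, on the black warmer; leave it
- steel_lid_knob (a point): the same on the steel warmer; leave it
- shaker_mid (a point): middle of a loose glass shaker with a yellow cap, 42 mm in diameter, 100 mm high; leave it
- cup_mid (a point): middle of a loose blue cup, 66 mm in diameter, 85 mm high; leave it

How it is judged:
By the outcome, as a careful person would: the job done as asked, in the order asked, and still so for the second after the job is handed in, with the robot touching nothing.
It also fails if it takes over 42 s, if anything falls off the work surface, if the arm or the gripper's body presses on something with over 40 N, if the wrist force passes 120 N, or if a joint passes its speed limit or range.

## Working session

There is one attempt and no reset: what is moved stays moved. The work goes in short steps, Python scripts to look and compute and a tool call to move; the robot and the scene stay as the last step left them, time stands still between calls to the robot, and variables do not carry over. Pictures are saved under pics/ and viewed, about 8 in all and at most 12, crops included, and the job is handed in when it is done.

Besides the shell and the picture viewer there is one more tool, called as name(argument=value, ...) on one line, values as JSON. send_rows: Moves the arm, as the interface text tells. Its arguments: {"type":"object","properties":{"motion":{"type":"array"},"hand":{"type":"number"},"squeeze":{"type":"number"}},"required":["motion"]}

```bash
mkdir -p pics; cat > h.py <<'E'
from station import *
import numpy as np, cv2
def world(g,u,v,z=None):
    f=g["frame"].shape[0]/2/np.tan(np.radians(g["vertical_fov"])/2)
    d=float(np.median(g["range_z"][v-1:v+2,u-1:u+2])); T=np.array(g["cam_to_world"])
    c=np.array([(u-g["cx"])/f,-(v-g["cy"])/f,-1])
    if z is None: p=c*d
    else:
        r=T[:3,:3]@c; p=c*(z-T[2,3])/r[2]
    return T[:3,:3]@p+T[:3,3]
E
python3 - <<'E'
from h import *
import pickle
for n in("top","scene"):
    g=grab_frame(n); pickle.dump(g,open(n+".pkl","wb")); cv2.imwrite(f"pics/{n}0.png",g["frame"])
    print(n,g["vertical_fov"],g["cx"],g["cy"],np.round(g["cam_to_world"],3).tolist())
s=get_state();print(s)
E
```

```text
top 48.24372734076536 315.2326856792754 192.24254857968094 [[0.03, 0.986, -0.164, 0.402], [-0.999, 0.031, 0.006, -0.01], [0.011, 0.163, 0.986, 1.177], [0.0, 0.0, 0.0, 1.0]]
scene 56.75287682319704 314.39266687829587 205.07700275709638 [[-0.237, -0.746, 0.622, 1.12], [0.971, -0.187, 0.147, 0.124], [0.007, 0.639, 0.769, 0.75], [0.0, 0.0, 0.0, 1.0]]
{'t': 0.1, 'q': array([-1.03088409e+00,  3.59358240e-01,  1.11633979e-02, -2.85274453e-04,
       -1.22408925e+00, -2.88083101e-01]), 'qd': array([ 0.0011396 , -0.0012755 ,  0.00225351, -0.00084219, -0.00079262,
        0.00155159]), 'joint_efforts': array([-5.49793804e-04, -5.84164453e+01,  2.93753010e+01,  7.01541334e+00,
        1.02334691e-02, -6.45021896e-05]), 'eef_pos': array([ 0.1681416 , -0.6535618 ,  0.40379819]), 'ee_rot': array([ 3.14009000e+00, -1.65595596e-04, -2.88986053e+00]), 'force': array([ 0.36763541,  1.4123171 , -0.12839245]), 'moment': array([ 0.01445004,  0.03212163, -0.01658629]), 'width': 0.08774078808314982}
```

View pics/top0.png

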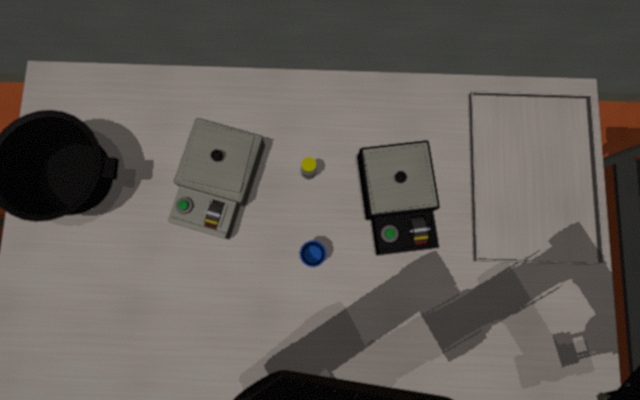

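View pics/scene0.png

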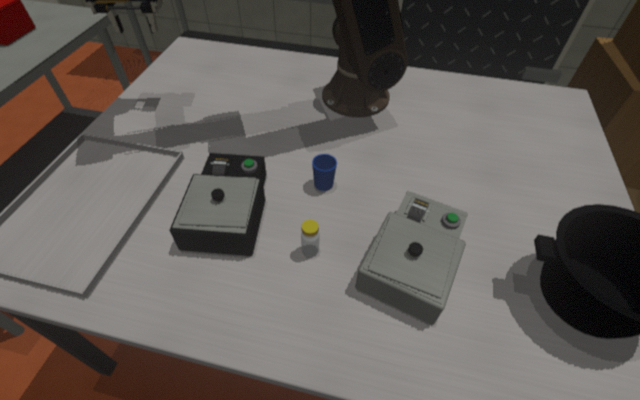

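The top view shows the black warmer with its lid knob at (400,177), green button at (390,233) and wheel at (420,231). The steel warmer is on the left, with the shaker at (309,164) and the cup at (313,253) between them. In the scene view the black warmer is at about (220,200).

```bash
python3 - <<'E'
from h import *
import pickle
g=pickle.load(open("top.pkl","rb"))
for n,u,v,z in(("knob",400,177,.117),("btn",390,233,.092),("wheel",420,231,.082),("cup",313,253,.085)):
    print(n,world(g,u,v).round(4),world(g,u,v,z).round(4))
k,b,w=[world(g,u,v,z) for u,v,z in((400,177,.117),(390,233,.092),(420,231,.082))]
print("dist",np.linalg.norm((b-w)[:2]))
# fit yaw: local knob (30,0), btn(-105,45), crest (-105,-32)
from scipy.spatial.transform import Rotation as R
L=np.array([[.03,0],[-.105,.045],[-.105,-.032]]);W=np.array([k,b,w])[:,:2]
a=L-L.mean(0);c=W-W.mean(0)
yaw=np.arctan2((a[:,0]*c[:,1]-a[:,1]*c[:,0]).sum(),(a*c).sum())
M=np.array([[np.cos(yaw),-np.sin(yaw)],[np.sin(yaw),np.cos(yaw)]])
o=W.mean(0)-M@L.mean(0)
print("yaw",yaw,np.degrees(yaw),o,(L@M.T+o).round(4),(W-L@M.T-o).round(4))
im=g["frame"][130:270,350:450];cv2.imwrite("pics/c1.png",cv2.resize(im,None,fx=4,fy=4,interpolation=cv2.INTER_CUBIC))
E
```

```text
knob [ 0.622  -0.2217  0.1153] [ 0.6216 -0.2214  0.117 ]
btn [ 0.4872 -0.2021  0.0907] [ 0.4871 -0.2019  0.092 ]
wheel [ 0.4953 -0.278   0.0799] [ 0.4951 -0.2775  0.082 ]
cup [ 0.4359 -0.0167  0.002 ] [ 0.4335 -0.0162  0.085 ]
dist 0.07600951081996327
yaw 0.17087017724772166 9.790140000946757 [ 0.59446688 -0.22764269] [[ 0.624  -0.2225]
 [ 0.4833 -0.2012]
 [ 0.4964 -0.277 ]] [[-0.0024  0.0011]
 [ 0.0038 -0.0007]
 [-0.0013 -0.0004]]
```

View pics/c1.png

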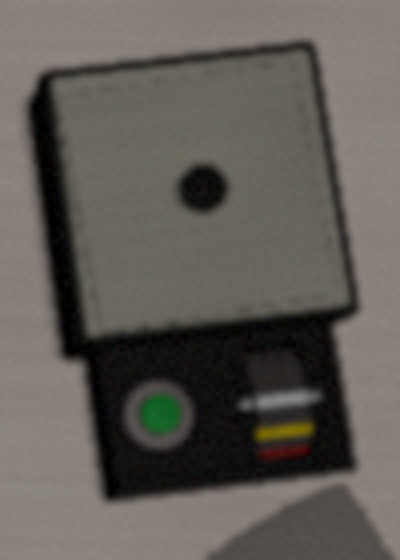

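Sizes agree: the button-to-crest distance measures 76 mm against 77, and the heights are within 2 mm. The crop shows the white bar on the crest at (281,400), with yellow and red on the front side. I'll set the jaw axis along the warmer's x, so the shut fingers are 19 mm across between the cheeks. Next I hover above the wheel.

```bash
cat >> h.py <<'E'
from scipy.spatial.transform import Rotation as R
YAW=.171; CREST=np.array([.4955,-.277,.082]); BTN=np.array([.4855,-.2013,.092])
WX=np.array([np.cos(YAW),np.sin(YAW),0])
def go(tip,yaw=YAW-np.pi/2):
    s=get_state(); Rm=R.from_euler("xyz",s["ee_rot"])
    d=Rm.inv().apply(tip+np.array([0,0,.178])-s["eef_pos"])
    t=-(yaw-s["ee_rot"][2]); t=(t+np.pi)%(2*np.pi)-np.pi
    print("t",s["t"],"tip",(s["eef_pos"]-[0,0,.178]).round(4),"F",s["force"].round(2),"yaw",round(s["ee_rot"][2],3),"rp",s["ee_rot"][:2].round(4),"q",s["q"].round(2),"w",s["width"])
    print("offset cm",(d*100).round(2),"turn",round(np.degrees(t),1))
E
python3 -c "
from h import *
go(CREST-.010*WX+[0,0,.04])"
```

```text
t 0.1 tip [ 0.1681 -0.6536  0.2258] F [ 0.37  1.41 -0.13] yaw -2.89 rp [ 3.1401e+00 -2.0000e-04] q [-1.03  0.36  0.01 -0.   -1.22 -0.29] w 0.08774078808314982
offset cm [-40.09  28.38  10.42] turn -85.4
```

send_rows(motion=[{"offset": [-20,14,4],"turn": -40},{"offset": [-20,14,4],"turn": -40},{"offset": [-20,14,4],"turn": -40},{"offset": [-20,14,4],"turn": -40},{"offset": [-20,14,4],"turn": -40},{"offset": [-20,14,4],"turn": -40},{"offset": [-20,14,4],"turn": -40},{"offset": [-20,14,4],"turn": -40}], hand=-1, squeeze=20)

```text
t: 0.9
eef_pos: [0.3268, -0.4686, 0.3647]
ee_rot: [3.142, -0.0, -2.192]
force: [0.9, -0.1, -0.2]
width: 0.0294
```

```bash
python3 -c "
from h import *
go(CREST-.010*WX+[0,0,.04])"
```

```text
t 0.9 tip [ 0.3268 -0.4686  0.1867] F [ 0.86 -0.07 -0.16] yaw -2.192 rp [ 3.1415e+00 -1.0000e-04] q [-0.62  0.22 -0.28  0.   -1.07 -0.  ] w 0.029395535006798083
offset cm [-24.69  -1.85   6.47] turn -45.4
```

send_rows(motion=[{"offset": [-24.7,-1.85,6.4],"turn": -45.4},{"offset": [-24.7,-1.85,6.4],"turn": -45.4},{"offset": [-24.7,-1.85,6.4],"turn": -45.4},{"offset": [-24.7,-1.85,6.4],"turn": -45.4},{"offset": [-24.7,-1.85,6.4],"turn": -45.4},{"offset": [-24.7,-1.85,6.4],"turn": -45.4},{"offset": [-24.7,-1.85,6.4],"turn": -45.4},{"offset": [-24.7,-1.85,6.4],"turn": -45.4}])

```text
t: 1.7
eef_pos: [0.4852, -0.2793, 0.3007]
ee_rot: [3.141, -0.0, -1.403]
force: [-0.2, 0.4, 0.4]
width: 0.0003
```

```bash
python3 - <<'E'
from h import *
go(CREST-.010*WX+[0,0,.04])
g=grab_frame("wrist");cv2.imwrite("pics/w1.png",g["frame"])
print(g["cx"],g["cy"],g["vertical_fov"],np.round(g["cam_to_world"],3).tolist())
import pickle;pickle.dump(g,open("w1.pkl","wb"))
E
```

```text
t 1.7 tip [ 0.4852 -0.2793  0.1227] F [-0.16  0.43  0.4 ] yaw -1.403 rp [ 3.1413 -0.    ] q [-0.17  0.26 -0.38  0.   -0.92  0.34] w 0.00033286895092359
offset cm [-0.05 -0.05  0.07] turn -0.2
320.0166922613424 197.61997156622863 65.70646984690485 [[-0.986, 0.163, 0.044, 0.497], [-0.169, -0.952, -0.256, -0.349], [0.0, -0.26, 0.966, 0.281], [0.0, 0.0, 0.0, 1.0]]
```

View pics/w1.png

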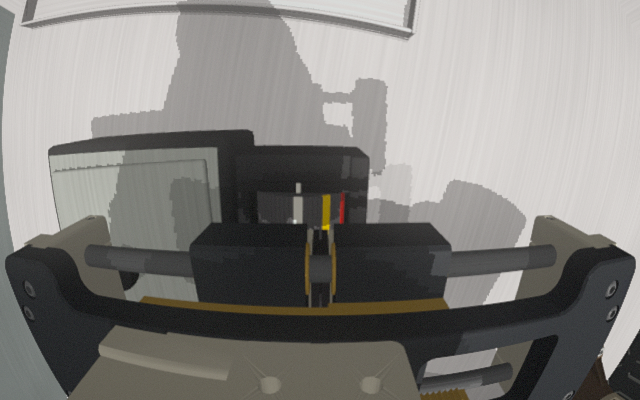

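The wrist view shows the shut fingers at about (320,240). The white bar with its tick is at (298,188-222), to the left (towards the warmer's back), with yellow at (326,210) and red at (342,208). The tips are therefore on the front side of the crest, as planned. I'll check this numerically.

```bash
python3 - <<'E'
from h import *
import pickle;g=pickle.load(open("w1.pkl","rb"))
T=np.array(g["cam_to_world"]);f=200/np.tan(np.radians(g["vertical_fov"])/2)
def proj(p):
    c=T[:3,:3].T@(p-T[:3,3]);x,y,z=c[0],-c[1],-c[2];r=np.hypot(x,y);k=f*np.arctan2(r,z)/r
    return np.round([g["cx"]+k*x,g["cy"]+k*y],1)
WY=np.array([-WX[1],WX[0],0])
for y in(-.016,0,.016):print(y,proj(CREST+y*WY))
print("tick",proj(CREST-.019*WY-[0,0,.005]),"tip",proj(get_state()["eef_pos"]-[0,0,.178]))
im=g["frame"][140:280,220:400];cv2.imwrite("pics/w1c.png",cv2.resize(im,None,fx=4,fy=4,interpolation=cv2.INTER_CUBIC))
E
```

```text
-0.016 [303.5 199.5]
0 [303.8 222.1]
0.016 [304.3 243.7]
tick [303.8 193.3] tip [319.5 245.6]
```

View pics/w1c.png

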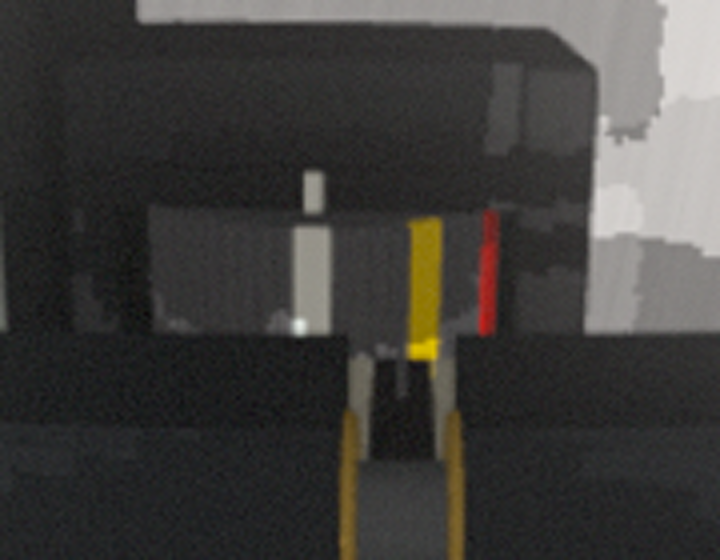

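The wrist view puts the crest about 3.5 mm further back and 2.7 mm towards -y of my estimate, so I take most of that correction. Next I descend to just above the wheel.

send_rows(motion=[{"offset": [0.2,-0.35,2],"turn": 0},{"offset": [0.2,-0.35,3.4],"turn": 0},{"offset": [0.2,-0.35,3.7],"turn": 0},{"offset": [0.2,-0.35,3.7],"turn": 0}])

```text
t: 2.15
eef_pos: [0.4888, -0.2805, 0.2637]
ee_rot: [3.141, 0.0, -1.402]
force: [-1.1, 0.5, 1.5]
width: 0.0004
```

send_rows(motion=[{"offset": [0,0,0.1],"turn": 0},{"offset": [0,0,0.2],"turn": 0},{"offset": [0,0,0.2],"turn": 0}])

```text
t: 2.45
eef_pos: [0.4895, -0.2796, 0.2622]
ee_rot: [-3.141, -0.0, -1.4]
force: [0.2, -0.3, -0.6]
width: 0.0008
```

send_rows(motion=[{"offset": [0,0,0.1],"turn": 0},{"offset": [0,0,0.1],"turn": 0}])

```text
t: 2.65
eef_pos: [0.4895, -0.2794, 0.2607]
ee_rot: [-3.141, -0.0, -1.399]
force: [0.4, -0.3, -0.1]
width: 0.0004
```

send_rows(motion=[{"offset": [0,0,0.05],"turn": 0},{"offset": [0,0,0.1],"turn": 0},{"offset": [0,0,0.1],"turn": 0}])

```text
t: 2.95
eef_pos: [0.4897, -0.2795, 0.2599]
ee_rot: [-3.141, -0.0, -1.399]
force: [-0.1, -0.1, 3.0]
width: 0.0004
```

send_rows(motion=[{"offset": [0,0,0.05],"turn": 0},{"offset": [0,0,0.05],"turn": 0}])

```text
t: 3.15
eef_pos: [0.4897, -0.2795, 0.2596]
ee_rot: [-3.141, -0.0, -1.399]
force: [-0.6, 1.0, 4.6]
width: 0.0007
```

Contact came at tip height 0.082, which is the crest's height. I'll press a little more, then drag in small steps.

send_rows(motion=[{"offset": [0,0,0.1],"turn": 0},{"offset": [0,0,0.1],"turn": 0}])

```text
t: 3.35
eef_pos: [0.4898, -0.2796, 0.2594]
ee_rot: [-3.14, -0.001, -1.399]
force: [-2.2, 2.2, 11.0]
width: 0.0004
```

send_rows(motion=[{"offset": [0,-0.1,0],"turn": 0},{"offset": [0,-0.2,0],"turn": 0},{"offset": [0,-0.3,0],"turn": 0},{"offset": [0,-0.4,0],"turn": 0}])

```text
t: 3.75
eef_pos: [0.4937, -0.2789, 0.2598]
ee_rot: [-3.141, -0.001, -1.399]
force: [-4.3, 3.2, 16.9]
width: 0.0005
```

send_rows(motion=[{"offset": [0,-0.1,0],"turn": 0},{"offset": [0,-0.2,-0.03],"turn": 0},{"offset": [0,-0.3,-0.05],"turn": 0},{"offset": [0,-0.4,-0.05],"turn": 0}])

```text
t: 4.15
eef_pos: [0.4978, -0.2783, 0.2602]
ee_rot: [-3.14, -0.001, -1.399]
force: [-2.5, 2.9, 13.2]
width: 0.0006
```

```bash
python3 - <<'E'
from h import *
g=grab_frame("wrist");im=g["frame"][140:280,220:400];cv2.imwrite("pics/w2c.png",cv2.resize(im,None,fx=4,fy=4,interpolation=cv2.INTER_CUBIC))
E
```

```text
(no output)
```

View pics/w2c.png

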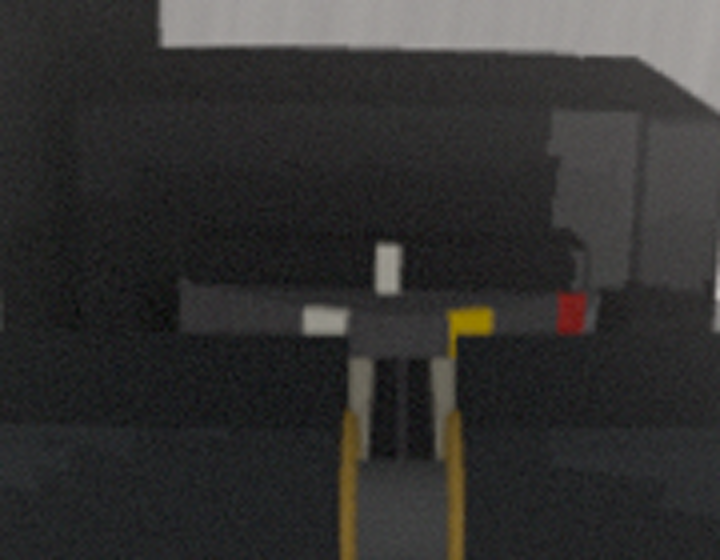

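The wheel has turned without slipping: white is at 325, the tick at 390 and yellow at 470, which is about 0.27 rad. I'll continue about 10 mm, following the arc down.

send_rows(motion=[{"offset": [0,-0.1,0],"turn": 0},{"offset": [0,-0.2,0],"turn": 0},{"offset": [0,-0.3,0.01],"turn": 0},{"offset": [0,-0.4,0.02],"turn": 0},{"offset": [0,-0.5,0.03],"turn": 0},{"offset": [0,-0.6,0.05],"turn": 0}])

```text
t: 4.8
eef_pos: [0.5049, -0.2771, 0.2601]
ee_rot: [-3.137, -0.002, -1.398]
force: [1.4, 3.0, 12.2]
width: 0.0008
```

send_rows(motion=[{"offset": [0,-0.1,0.02],"turn": 0},{"offset": [0,-0.2,0.04],"turn": 0},{"offset": [0,-0.3,0.06],"turn": 0}])

```text
t: 5.1
eef_pos: [0.5079, -0.2767, 0.2597]
ee_rot: [-3.137, -0.002, -1.398]
force: [-0.1, 3.1, 13.4]
width: 0.0006
```

```bash
python3 - <<'E'
from h import *
g=grab_frame("wrist");im=g["frame"][140:280,220:400];cv2.imwrite("pics/w3c.png",cv2.resize(im,None,fx=4,fy=4,interpolation=cv2.INTER_CUBIC))
E
```

```text
(no output)
```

View pics/w3c.png

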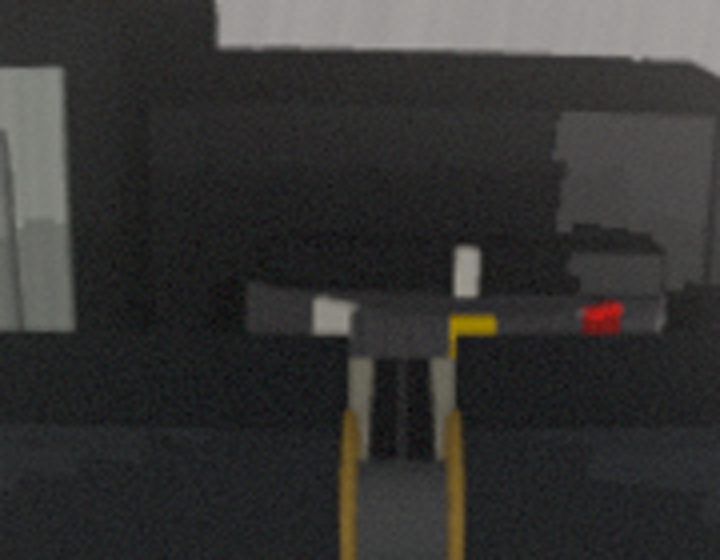

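Yellow (472) is at the tick (467) and the tangential force is about 0, so I lift straight off.

send_rows(motion=[{"offset": [0,0,-0.2],"turn": 0},{"offset": [0,0,-0.6],"turn": 0},{"offset": [0,0,-2],"turn": 0},{"offset": [0,0,-4],"turn": 0},{"offset": [0,0,-4],"turn": 0}])

```text
t: 5.65
eef_pos: [0.5068, -0.2769, 0.2998]
ee_rot: [-3.139, -0.002, -1.399]
force: [0.0, 0.0, -0.2]
width: 0.0003
```

```bash
python3 - <<'E'
from h import *
# shift from crest correction applied to button too
go(BTN+[.002,-.0015,.015])
g=grab_frame("wrist");im=g["frame"][140:280,220:400];cv2.imwrite("pics/w4c.png",cv2.resize(im,None,fx=4,fy=4,interpolation=cv2.INTER_CUBIC))
E
```

```text
t 5.65 tip [ 0.5068 -0.2769  0.1218] F [ 0.04  0.04 -0.23] yaw -1.399 rp [-3.1388e+00 -1.6000e-03] q [-0.16  0.29 -0.35  0.   -0.93  0.33] w 0.00034016103504327873
offset cm [-7.64  0.64  1.47] turn 0.0
```

View pics/w4c.png

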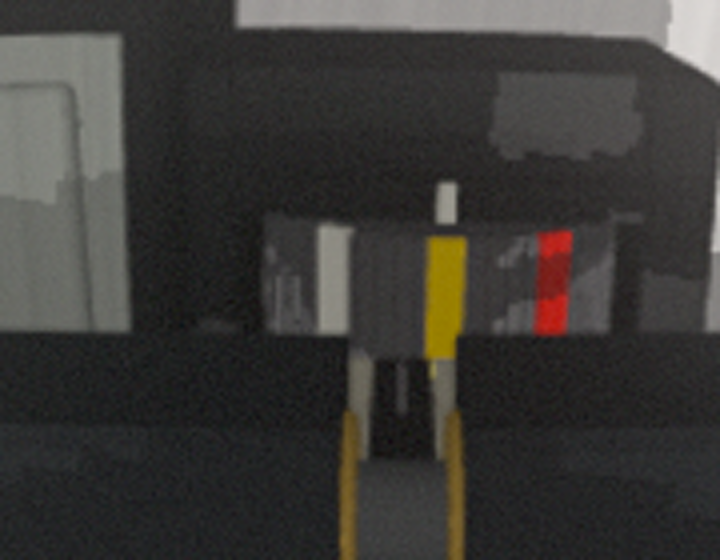

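The yellow bar sits at the tick, so the wheel is on low. Next, the button.

send_rows(motion=[{"offset": [-4,0.35,0],"turn": 0},{"offset": [-7.6,0.7,0],"turn": 0},{"offset": [-7.6,0.7,0.8],"turn": 0},{"offset": [-7.6,0.7,2.3],"turn": 0},{"offset": [-7.6,0.7,2.6],"turn": 0},{"offset": [-7.6,0.7,2.6],"turn": 0}])

```text
t: 6.3
eef_pos: [0.486, -0.2031, 0.2706]
ee_rot: [3.139, 0.001, -1.4]
force: [0.3, 0.0, -0.6]
width: 0.0004
```

```bash
python3 - <<'E'
from h import *
go(np.array([.4865,-.2028,.092]))
g=grab_frame("wrist");f=g["frame"];a=f[100:300,200:440];b=grab_frame("scene")["frame"][130:230,180:300]
cv2.imwrite("pics/w5.png",np.hstack([cv2.resize(a,(480,400)),cv2.resize(b,(320,400))[:, :300]]))
E
```

```text
t 6.3 tip [ 0.486  -0.2031  0.0926] F [ 0.34  0.02 -0.57] yaw -1.4 rp [3.1391e+00 6.0000e-04] q [-0.02  0.25 -0.49 -0.   -0.84  0.19] w 0.00039123600647187717
offset cm [-0.02 -0.05  0.06] turn 0.0
```

View pics/w5.png

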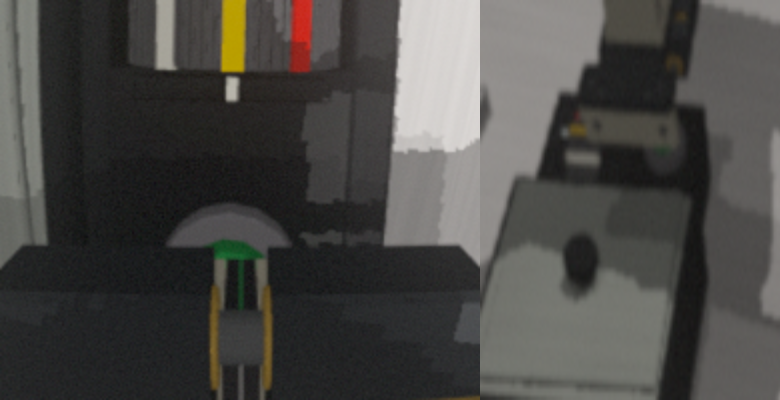

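The fingertip is over the green button, whose collar centre is about 2-3 mm further back. The wheel is still on yellow. I'll shift 2 mm and press.

send_rows(motion=[{"offset": [0,-0.2,0],"turn": 0},{"offset": [0,-0.2,0.2],"turn": 0},{"offset": [0,-0.2,0.4],"turn": 0},{"offset": [0,-0.2,0.6],"turn": 0},{"offset": [0,-0.2,0.7],"turn": 0},{"offset": [0,-0.2,0.7],"turn": 0}])

```text
t: 7.0
eef_pos: [0.4889, -0.2027, 0.265]
ee_rot: [-3.14, -0.001, -1.399]
force: [2.5, -1.7, 4.4]
width: 0.0005
```

send_rows(motion=[{"offset": [0,0,0.1],"turn": 0},{"offset": [0,0,0.1],"turn": 0}])

```text
t: 7.2
eef_pos: [0.4888, -0.2027, 0.2644]
ee_rot: [-3.14, -0.001, -1.399]
force: [0.6, -1.8, 7.9]
width: 0.0006
```

send_rows(motion=[{"offset": [0,0,0.1],"turn": 0},{"offset": [0,0,0.1],"turn": 0}])

```text
t: 7.4
eef_pos: [0.4888, -0.2027, 0.2642]
ee_rot: [-3.14, -0.001, -1.398]
force: [-1.6, -0.0, 15.9]
width: 0.0005
```

The button has bottomed: the tip is at 0.086 and the force rose to 16 N with almost no travel. Now I release.

send_rows(motion=[{"offset": [0,0,-0.3],"turn": 0},{"offset": [0,0,-0.8],"turn": 0},{"offset": [0,0,-3],"turn": 0},{"offset": [0,0,-7],"turn": 0},{"offset": [0,0,-11],"turn": 0},{"offset": [0,0,-13],"turn": 0},{"offset": [0,0,-13],"turn": 0},{"offset": [0,0,-13],"turn": 0}])

```text
t: 8.2
eef_pos: [0.4876, -0.2023, 0.392]
ee_rot: [3.141, 0.001, -1.4]
force: [1.1, -0.1, -1.4]
width: 0.0003
```

```bash
python3 - <<'E'
from h import *
a=grab_frame("wrist")["frame"];b=grab_frame("scene")["frame"][130:230,180:300]
cv2.imwrite("pics/w6.png",np.hstack([cv2.resize(a[60:300,200:440],(400,400)),cv2.resize(b,(400,333),interpolation=cv2.INTER_CUBIC)[:,:].copy() if 0 else cv2.resize(b,(400,400))]))
print(get_state()["force"].round(2))
E
```

```text
[-0.33  1.07 -0.29]
```

View pics/w6.png

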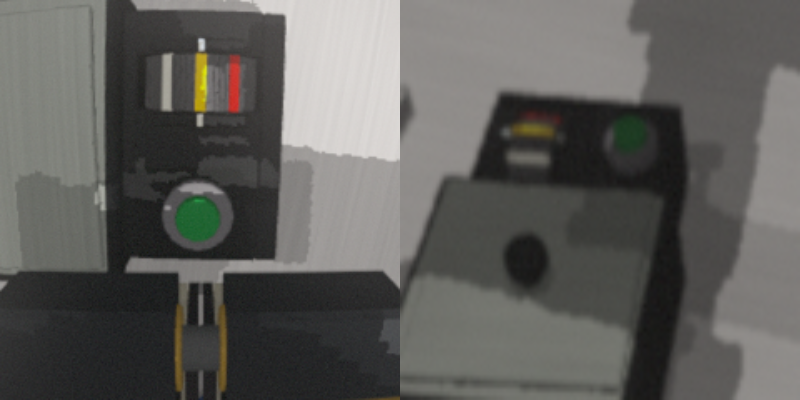

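The yellow bar is at both ticks, (201,44) and (200,120). The button is up and clear at (197,217), and the lid has not moved. I'm handing the job in.

```bash
python3 -c "
from station import *
print(job_done())"
```

```text
the job is handed in; nothing more can be done
None
```

The black warmer is on low, and its start button has been pressed all the way down and let up again. I handed the job in at about 8.3 s of the 42 s allowed.

- **Wheel:** I rolled it about 18 mm away from the front with the shut fingertips, pressing with up to about 17 N. The yellow bar sat at the ticks after I lifted off. It was still there in the last picture, after the button press.
- **Button:** The fingertip stopped at 86 mm above the bench, which is the full 6 mm of travel. The force then rose to about 16 N with almost no further movement. The last picture shows the button clear of the fingers and apparently up; I did not measure its height.
- **Everything else:** The arm stayed clear of the steel warmer, shaker and cup, and the black lid looked unmoved. I did not take a final picture of the steel warmer, shaker or cup. At the end the gripper was well above everything, with wrist force at noise level.
- **Disagreement:** The wrist camera placed the wheel's crest about 3–4 mm from where the top camera did. I went with most of the wrist camera's correction, and the contact heights matched the given dimensions.

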